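# Lift the hot pot lid with the lid lifter

## Robot

A 6-joint arm with a two-finger parallel gripper is mounted at the origin on a cart in front of the work surface, level with it; the furniture and walls round the work are solid. World frame = base frame: x ahead of the robot, y to its left, z up, the work surface at z = 0. Lengths are in m, angles in rad, forces in N, time in s.
With the tool pointing down it reaches from about 0.275 to 0.725 m from the base axis. Payload 15.9 kg.
Tool frame: the origin (TCP) lies where the fingers leave the gripper's body, on its centre line; the fingertips stand 73 mm ahead of it and the grasp point (between the pads) lies robot.grip_depth ahead of it (robot.grip_depth is the distance from the TCP to the grasp point, in m); z points along the fingers, y is the line along which they close (so a half turn about z gives the same grasp; the last joint's range is limited). The gripper opens to 85 mm and grips with 20 to 120 N. Pads are 22 mm wide; open, the fingers measure 114 mm over their backs; the gripper's body (76 mm by 85 mm) begins 54 mm behind the grasp point. The pads swing forward as they close: fully open they stand 13 mm farther back than shut.
Start: joints at [1.159, 0.213, -0.034, 1.323, 0, 1.571], TCP at [0.2, 0.458, 0.304] pointing down, gripper open.
Joint ranges: [-2.98, 2.98], [-0.74, 1.72], [-1.14, 1.35], [-2.1, 2.04], [-1.57, 1.44], [-3.14, 3.14]. Speed limits (rad/s): [1.89, 1.89, 2.39, 2.57, 3.14, 3.14].

## Interface

Orientations are given as a unit quaternion [w, x, y, z].
In Python, from station import robot, optics gives the robot as it stands.
- The arm moves only by the tool step_arm, never from a script. Its argument "commands" is a list of rows, each a list of 5 numbers: the opening, from 0 (shut) to 1 (fully open), then the shift along the tool's x, y, z in mm, then the turn about the tool's z in rad. A call has 1 to 20 rows; each row is the pose to reach, as a shift and turn from the pose commanded when the call began, along the tool's axes at that moment; what a row does not reach only later rows make up. A row lasts 1/8 s, in which the tool goes at most 62.5 mm and 10.7 degrees, less where a joint would pass 70% of its speed; a pose out of reach is approached as far as the arm can. A call with a gripper value outside its range is refused whole. The fingers move at their own pace and stop on an object; "grip_force" is the grip in N (left out, the last holds). Time passes only in rows, so rows that repeat a pose let the fingers close. It gives the time, the measured TCP pose, the force, the opening and the grip force at its end, in the units of the state.
- robot.state(): the state, without advancing time (a new reading comes with each control period).
- optics.read_camera(name): name is "scene" or "top" or "wrist"; returns a dict with "color" (400x640x3 uint8, red, green, blue), "range_z" (400x640 float32, m along the optical axis (not along the pixel's ray), 0 where there is no reading), "fovy" (degrees; the focal length in pixels is half the picture's height over the tangent of half this angle, whatever the lens; pixels are square), "cx", "cy" (the principal point, pixels), "position" and "rotation" of the camera in the world. Camera axes: x right, y up, looking along -z (the intrinsics and any distortion apply to the point x, -y, -z); pixel columns grow to the right and rows downward; lengths in m; the calibration is good to about 2 mm. A picture is of the moment at which its call begins.
- robot.hand_in(): hands the job in; it is judged then, once.
The state is a dict: "t": time; "joint_pos": joint angles; "qd": joint speeds; "effort": joint torques, N m; "tool_pos": TCP position; "orientation": TCP orientation; "contact_force": force on the tool from outside, world axes, zero at the start; "ft_torque": the same for the moment, N m; "finger_gap": opening from 0.0 (shut) to 1.0 (fully open); "grip_force": force on a finger pad.
Only numpy, scipy, OpenCV 4.12 (cv2) and the standard library are available. Lean on these libraries where they do the work, as an engineer would, in place of code of your own. Each camera call takes 0.05 s, during which the arm holds its last target. There are 200 camera calls.

## Task

The lid of the warming pot is hot and unevenly heavy: take the lid lifter from its stand, hook it under the lid's loop at the point where the lid balances, and lift the lid level off the pot, never letting it tip by more than a few degrees (5 at most). Set it gently down on the lid rest, properly seated, then put the lifter back in its stand and let go. Touch the lid and the pot with nothing but the lifter, be gentle with the lifter, and leave everything else on the table as it stands.

Things in the scene. Friction and masses are not known exactly. Their poses are not given: they have to be found in the camera images.
- pot: bench warming pot, fixed to the table: round aluminium pot 156 mm across, 60 mm high to its rim, with a round mouth 122 mm across and a small grey control box on the robot's side. Origin at table height on its axis, z up. A lid raised beside its balance point bears on the mouth's wall and pulls the lifter sideways along the bar toward the heavy side, even if it still looks level.
- lid: the pot's round steel lid, about 0.65 kg (5% either way). Origin on its axis at the plug's underside, z up. Plug 116 mm across, z = 0 to 8 mm, inside the pot's mouth with 3 mm play all round; flange 150 mm across, z = 8 to 16 mm, lying on the rim. A loop handle stands across its top along its y axis. Unevenly filled inside: see point lid_bar.
- lid_bar (a point): middle of the loop's straight 8 mm round bar, 44 mm above the lid's origin, 24 mm clear below; bar along the lid's y, usable 48 mm either way, legs 58 mm. The lid's centre of mass lies under the bar at an unseen point up to 38 mm either way from here, other each time, 32 to 36 mm below the bar. Feel for it: lifted elsewhere, the heavy side stays down and the plug jams.
- rest: lid rest, a low steel ring fixed to the table, 160 mm across, 126 mm hole, 18 mm high, with three small rubber feet round it. Origin at table height on its axis. The lid lies on it as on the pot: plug in the hole (5 mm play all round), flange on the ring, lid origin then 10 mm above the rest's; any yaw will do.
- lifter: lid lifter, upright in its stand, 0.25 kg: C-shaped 8 mm steel plate under a black handle. Origin under the handle's axis at the bottom edge, z up, x the way the open C and its prong point. Top arm z = 63 to 74, x = -52 to +11 mm; back x = -52 to -42 mm; prong at the bottom from the back to x = +14 mm, 8 mm wide (y).
- lifter_cradle (a point): V notch in the prong's top right under the handle, on the lifter's z axis 12 mm above its origin: where the axis of a seated loop bar lies. Notch floor 5 mm below this point, flanks rising to about 1 mm above it at x = +-14 mm (prong tip included). The bar lies across the prong.
- lifter_handle (a point): middle of the lifter's black upright square handle, 22 x 22 x 78 mm, sides along the lifter's x and y; 115 mm above the lifter's origin (handle from 76 to 154 mm).
- stand: the lifter's stand, fixed to the table: aluminium plate with a slot between two upright cheeks, 12 mm wide (y), 78 mm long, mouth flared, tops 44 mm high. With the lifter home (prong pointing along the stand's x) the lifter's origin is 6 mm above the stand's, same axes.
- multimeter: bystander: hand multimeter lying on its back, 150 x 78 x 43 mm; origin at the centre of its underside.
- vial_nest: bystander: aluminium block holding capped vials, 52 x 90 x 48 mm; origin at the centre of its underside.
- needle_bottle: bystander: white squeeze bottle with needle tip, 45 mm across, 134 mm high; origin at the centre of its underside.
- tape_roll: bystander: roll of tape lying flat, 94 mm across, 25 mm high; origin at the centre of its underside.
- caliper: bystander: digital caliper lying flat, 200 x 60 x 16 mm; origin at the centre of its underside.
- screwdriver: bystander: screwdriver with black handle, 136 mm long; origin at the centre of its underside.
- parts_bin: bystander: small open-front parts bin, 109 x 92 x 48 mm; origin at the centre of its underside.
There are look-alikes about, which are no part of the job. Leave any purple look-alike of the lifter alone.

How it is judged:
By the outcome, as a careful person would: the job done as asked, in the order asked, and still so for the second after the job is handed in, with the robot touching nothing.
It also fails if it takes over 72 s, if anything falls off the work surface, if the arm or the gripper's body presses on something with over 40 N, if the wrist force passes 120 N, or if a joint passes its speed limit or range.

## Working session

There is one attempt and no reset: what is moved stays moved. The work goes in short steps, Python scripts to look and compute and a tool call to move; the robot and the scene stay as the last step left them, time stands still between calls to the robot, and variables do not carry over. Pictures are saved under pics/ and viewed, at most 10 in all, crops included, and the job is handed in when it is done.

Besides the shell and the picture viewer there is one more tool, called as name(argument=value, ...) on one line, values as JSON. step_arm: Moves the arm, as the interface text tells. Its arguments: {"type":"object","properties":{"commands":{"type":"array","items":{"type":"array","items":{"type":"number"}}},"grip_force":{"type":"number"}},"required":["commands"]}

```bash
mkdir -p pics; ls; cat > h.py <<'E'
import numpy as np, cv2
from station import robot, optics
def cam(n):
    c=optics.read_camera(n); c['f']=200/np.tan(np.radians(c['fovy'])/2); return c
def cloud(c):
    v,u=np.mgrid[0:400,0:640]; z=c['range_z']; 
    p=np.stack([(u-c['cx'])/c['f']*z,-(v-c['cy'])/c['f']*z,-z],-1)
    P=p@np.array(c['rotation']).T+c['position']; P[z==0]=np.nan; return P
def ray(c,u,v,h):
    d=np.array(c['rotation'])@np.array([(u-c['cx'])/c['f'],-(v-c['cy'])/c['f'],-1]); o=np.array(c['position'])
    return o+d*(h-o[2])/d[2]
def save(c,n): cv2.imwrite('pics/'+n,c['color'][...,::-1])
E
python3 - <<'E'
from h import *
print(robot.state(), robot.grip_depth)
for n in['top','scene']:
    c=cam(n); save(c,n+'0.png'); print({k:v for k,v in c.items() if k not in('color','range_z')})
    np.savez(''+n+'.npz',**{k:np.array(v) for k,v in c.items()})
E
```

```text
pics
{'t': 0.0, 'joint_pos': array([ 1.15897142e+00,  2.13336090e-01, -3.50221192e-02,  1.32347640e+00,
       -1.90191399e-05,  1.57079266e+00]), 'qd': array([ 0.00120128, -0.00157358, -0.00022597, -0.00081133, -0.00032568,
        0.00081188]), 'effort': array([ 4.18051917e-03, -6.86154699e+01,  4.87125921e+01,  1.75886153e-02,
        3.71862970e-04, -6.16062448e-05]), 'tool_pos': array([0.20005048, 0.45797679, 0.30344081]), 'orientation': array([-9.68365085e-05,  2.04458592e-01,  9.78875076e-01, -5.10120427e-04]), 'contact_force': array([ 0.91582844, -0.57137196,  0.80916557]), 'ft_torque': array([-0.04494746,  0.00878268,  0.0196668 ]), 'grip_force': 0.0, 'finger_gap': 0.9984012732329013} 0.0539
{'fovy': 49.02237310995104, 'cx': 319.82606379892025, 'cy': 196.76452012691738, 'position': array([0.26991032, 0.01623286, 1.40564494]), 'rotation': array([ 0.70918842,  0.05900677, -0.06596149, -0.69944197]), 'f': np.float64(438.6329786712831)}
{'fovy': 53.474511812601676, 'cx': 329.29670020008814, 'cy': 200.59764985075674, 'position': array([-0.28786228, -0.97652862,  0.85383357]), 'rotation': array([ 0.81924102,  0.46942683, -0.15779578, -0.28910741]), 'f': np.float64(397.01241013045063)}
```

View pics/top0.png

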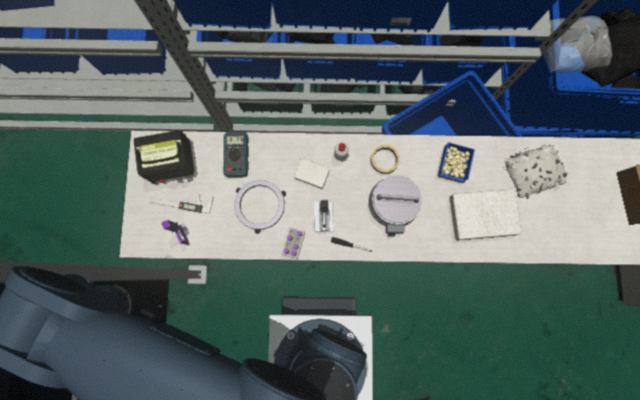

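View pics/scene0.png

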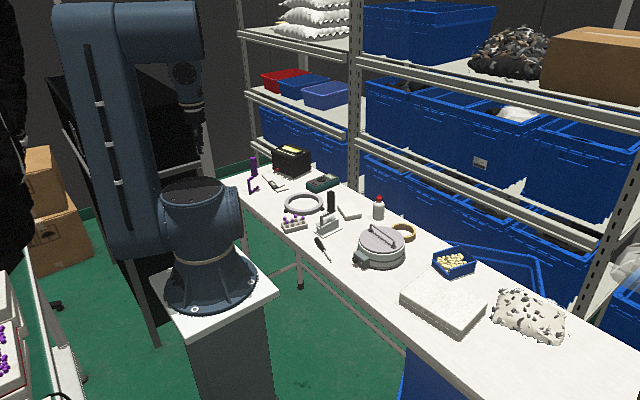

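The top view shows the pot with its lid at (396,203), the bar along the image's horizontal, the rest ring at (259,205), the lifter in its stand at (323,215), and a purple look-alike at (175,232). The scene view shows the black handle at (331,200) and the stand at (328,227).

```bash
sed -i "s|c\['f'\]=200|from scipy.spatial.transform import Rotation as R; c['rotation']=R.from_quat(np.roll(c['rotation'],-1)).as_matrix(); c['f']=200|" h.py
python3 - <<'E'
from h import *
c=cam('top'); P=cloud(c)
print(c['rotation'].round(3), c.keys())
for n,(u,v,h) in dict(pot=(396,203,.08),rest=(259,205,.018),stand=(323,215,.04),handle=(323,210,.16)).items(): print(n,ray(c,u,v,h).round(3),P[v,u].round(3))
# height classes
for nm,(u0,u1,v0,v1),lo,hi in [('handle',(305,345,190,240),.10,.2),('standtop',(305,345,190,240),.03,.055),('toparm',(305,345,190,240),.065,.09),('lidflange',(365,425,170,240),.06,.078),('bar',(365,425,170,240),.085,.12),('rest',(225,295,175,240),.012,.024)]:
    Q=P[v0:v1,u0:u1].reshape(-1,3); m=(Q[:,2]>lo)&(Q[:,2]<hi); Q=Q[m]
    if len(Q)>2:
        (r)=cv2.minAreaRect((Q[:,:2]*1000).astype(np.float32)); print(nm,len(Q),Q.mean(0).round(4),np.median(Q[:,2]).round(4),Q.min(0).round(3),Q.max(0).round(3),r)
a=cv2.resize(c['color'][180:250,220:430],None,fx=3.8,fy=3.8,interpolation=cv2.INTER_CUBIC); 
b=cam('scene'); save(b,'s1.png'); b2=cv2.resize(b['color'][180:280,270:420],None,fx=3,fy=3,interpolation=cv2.INTER_CUBIC)
H=np.zeros((266+300,798,3),np.uint8);H[:266]=a;H[266:,:450]=b2;cv2.imwrite('pics/z.png',H[...,::-1])
E
```

```text
[[ 0.013  0.984 -0.176]
 [-1.     0.015  0.009]
 [ 0.011  0.176  0.984]] dict_keys(['color', 'range_z', 'fovy', 'cx', 'cy', 'position', 'rotation', 'f'])
pot [ 0.491 -0.229  0.08 ] [ 0.493 -0.231  0.068]
rest [0.489 0.198 0.018] [ 0.492  0.202 -0.007]
stand [ 0.456 -0.006  0.04 ] [ 0.451 -0.006  0.08 ]
handle [ 0.454 -0.004  0.16 ] [ 0.464 -0.005  0.098]
handle 78 [ 0.4719 -0.0056  0.15  ] 0.1567 [ 0.464 -0.016  0.104] [0.484 0.005 0.164] ((474.0734558105469, -5.776276588439941), (21.074819564819336, 20.796857833862305), 1.3924506902694702)
standtop 149 [ 0.4481 -0.0065  0.0396] 0.0397 [ 0.412 -0.022  0.03 ] [0.501 0.01  0.051] ((456.65863037109375, -6.346172332763672), (88.4079360961914, 31.65845489501953), 0.5716853737831116)
toparm 44 [ 0.4529 -0.0063  0.0803] 0.0805 [ 0.424 -0.018  0.073] [0.488 0.007 0.089] ((457.4034423828125, -8.662555694580078), (66.29339599609375, 21.745920181274414), 11.866446495056152)
lidflange 1723 [ 0.5061 -0.2335  0.067 ] 0.067 [ 0.432 -0.311  0.06 ] [ 0.584 -0.158  0.077] ((506.26702880859375, -234.77734375), (151.38836669921875, 150.6861114501953), 53.624324798583984)
bar 104 [ 0.5083 -0.2337  0.0976] 0.0979 [ 0.501 -0.294  0.087] [ 0.515 -0.173  0.104] ((508.43212890625, -233.86744689941406), (121.62130737304688, 7.981237888336182), 86.38653564453125)
rest 791 [0.4875 0.1947 0.017 ] 0.0168 [0.381 0.084 0.012] [0.588 0.312 0.024] ((483.50518798828125, 197.73365783691406), (209.96405029296875, 223.1609344482422), 1.3501663208007812)
```

View pics/z.png

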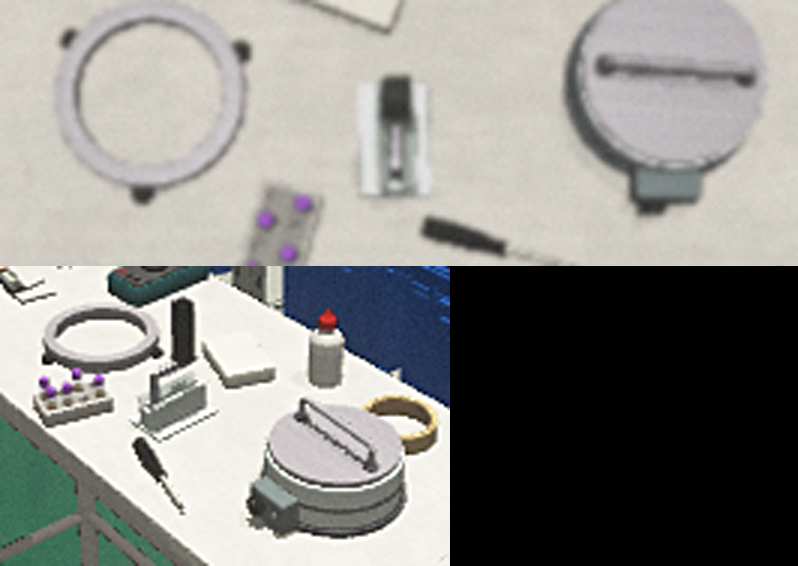

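The crops show that the lifter's black handle is at the +x end of the stand, with the top arm running back towards the robot, so the prong points to world +x. The bar is tilted about 5° from world y. I'll move above the lifter with the tool y along world y.

step_arm(commands=[[1,-44,-32,0,-0.04],[1,-87,-63,0,-0.1],[1,-131,-95,0,-0.2],[1,-175,-126,0,-0.3],[1,-218,-158,0,-0.4],[1,-262,-190,0,-0.412],[1,-306,-221,0,-0.412],[1,-349,-253,0,-0.412],[1,-393,-284,0,-0.412],[1,-437,-316,0,-0.412],[1,-437,-316,0,-0.412],[1,-437,-316,0,-0.412],[1,-437,-316,0,-0.412],[1,-437,-316,0,-0.412]])

```text
t: 1.95
tool_pos: [0.4738, -0.0055, 0.3041]
orientation: [0.0, -0.001, 1.0, 0.0]
contact_force: [0.4, -0.5, -0.1]
finger_gap: 1.002
grip_force: 0.0
```

```bash
cat >> h.py <<'E'
def rect(P,x0,x1,y0,y1,lo,hi):
    m=(P[...,2]>lo)&(P[...,2]<hi)&(P[...,0]>x0)&(P[...,0]<x1)&(P[...,1]>y0)&(P[...,1]<y1)
    Q=P[m]; return Q
E
python3 - <<'E'
from h import *
s=robot.state(); print(s['tool_pos'],s['orientation'],s['joint_pos'],s['contact_force'],s['ft_torque'])
c=cam('wrist'); save(c,'w1.png'); print(c['position'],c['rotation'].round(3),c['fovy'])
P=cloud(c)
for n,lo,hi in [('handle',.145,.17),('cheek',.035,.052),('arm',.07,.09)]:
    Q=rect(P,.38,.54,-.06,.05,lo,hi)
    if len(Q)>5: print(n,len(Q),np.median(Q,0).round(4),cv2.minAreaRect((Q[:,:2]*1000).astype(np.float32)))
E
```

```text
[ 0.473829   -0.00550615  0.30408039] [ 1.19437547e-04 -7.75012946e-04  9.99999692e-01  2.41313141e-05] [-1.16462852e-02  1.58845771e-01 -1.00239003e-01  1.31147330e+00
  5.12259672e-05 -1.31963051e-02] [ 0.36422327 -0.52239812 -0.14072762] [ 0.01220908 -0.07194607  0.05437928]
[ 0.39781311 -0.0054805   0.37478004] [[-0.003 -0.956 -0.293]
 [ 1.    -0.003 -0.001]
 [-0.    -0.293  0.956]] 62.46964130899147
handle 1074 [ 0.4719 -0.0043  0.1605] ((474.3468322753906, -4.631043434143066), (21.6879940032959, 21.979455947875977), 2.4577558040618896)
cheek 1249 [0.4423 0.     0.0425] ((456.9929504394531, -5.31059455871582), (89.04945373535156, 32.998043060302734), 2.2421014308929443)
arm 579 [ 0.4509 -0.0058  0.081 ] ((450.3552551269531, -4.788992881774902), (25.70655059814453, 54.19395065307617), 89.88874053955078)
```

View pics/w1.png

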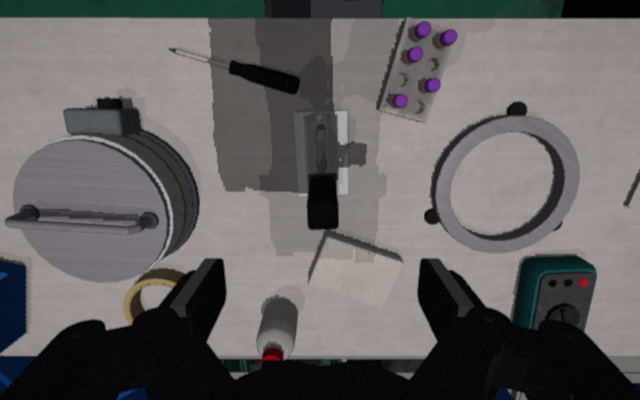

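The wrist view shows the handle at (322,200), the lid at (95,205) with its bar from (25,215) to (150,222), and the rest at (508,185).

```bash
python3 - <<'E'
from h import *
from scipy.optimize import least_squares
c=cam('wrist'); P=cloud(c)
def ang(Q):
    q=Q[:,:2]-Q[:,:2].mean(0); v=np.linalg.svd(q,full_matrices=False)[2][0]; v=v*np.sign(v[np.argmax(abs(v))]); return np.degrees(np.arctan2(v[1],v[0]))
ck=rect(P,.40,.52,-.06,.05,.038,.048)
for s in[-1,1]:
    q=ck[(ck[:,1]+.005)*s>.004]; print('cheek',s,len(q),q.mean(0).round(4),ang(q),np.ptp(q,0))
a=rect(P,.415,.462,-.03,.02,.074,.088); a=a[abs(a[:,1]+.005)<.008];print('arm',len(a),a.mean(0),ang(a))
h=rect(P,.45,.5,-.03,.02,.155,.168);print('handle',h.min(0),h.max(0))
b=rect(P,.45,.56,-.31,-.15,.088,.115); print('bar',len(b),b.mean(0),ang(b),b.min(0),b.max(0)); 
r=cv2.minAreaRect((b[:,:2]*1000).astype(np.float32));print(r)
def circ(Q,R):
    def edge(p): return 0
    # outer boundary: farthest points by angle bin
    m=(Q[:,:2].min(0)+Q[:,:2].max(0))/2
    for _ in range(3):
        d=Q[:,:2]-m; th=(np.arctan2(d[:,1],d[:,0])*20/np.pi).astype(int); rr=np.hypot(*d.T)
        E=np.array([Q[th==t][np.argsort(rr[th==t])[-3],:2] for t in np.unique(th) if (th==t).sum()>8])
        s=least_squares(lambda p:np.hypot(*(E-p[:2]).T)-p[2],[*m,R],loss='soft_l1',f_scale=.001); m=s.x[:2]
    return s.x,np.abs(s.fun).mean()
f=rect(P,.4,.6,-.34,-.13,.06,.075); print('flange',len(f),circ(f,.075),np.median(f[:,2]))
f=rect(P,.37,.6,.08,.31,.013,.026); print('rest',len(f),circ(f,.08),np.median(f[:,2]))
t=rect(P,.3,.6,-.1,.08,-.02,.01);print('table',np.median(t[:,2]))
E
```

```text
cheek -1 480 [ 0.4437 -0.0186  0.0428] 0.8630914529528388 [0.07833686 0.01376687 0.00924563]
cheek 1 513 [0.445  0.0072 0.0429] 3.520811362893291 [0.08840179 0.01015352 0.0088808 ]
arm 409 [ 0.44239574 -0.00581175  0.08054841] 2.8065733136762647
handle [ 0.46343874 -0.01555818  0.15500119] [0.48513439 0.0062396  0.16293042]
bar 1245 [ 0.50775317 -0.22873401  0.0988762 ] 86.18159026877412 [ 0.50109844 -0.29304846  0.08802319] [ 0.51572322 -0.17069929  0.10240622]
((508.537353515625, -231.9302978515625), (122.71038055419922, 8.481722831726074), 86.52726745605469)
flange 16695 (array([ 0.50731415, -0.23133852,  0.07581522]), np.float64(0.0008867148071017064)) 0.06871275397800158
rest 8122 (array([0.49331448, 0.20130647, 0.07982259]), np.float64(0.016841465648762266)) 0.018739742593712194
table 0.0008495710455507788
```

step_arm(commands=[[1,0,1,30,-0.04],[1,0,1,75,-0.04],[1,0,1,115,-0.04],[1,0,1,129,-0.04],[1,0,1,129,-0.04],[1,0,1,129,-0.04],[0.35,0,1,129,-0.04],[0.35,0,1,129,-0.04],[0.35,0,1,129,-0.04],[0.35,0,1,129,-0.04],[0.0,0,1,129,-0.04],[0,0,1,129,-0.04],[0,0,1,129,-0.04],[0,0,1,129,-0.04],[0,0,1,129,-0.04],[0,0,1,129,-0.04]], grip_force=50)

```text
t: 4.05
tool_pos: [0.4742, -0.0053, 0.175]
orientation: [0.0, -0.02, 1.0, 0.0]
contact_force: [0.8, 1.7, 5.2]
finger_gap: 0.25
grip_force: 49.4
```

```bash
python3 - <<'E'
from h import *
s=robot.state(); print(s['tool_pos'],s['orientation'],s['contact_force'],s['ft_torque'],s['finger_gap'],s['grip_force'])
c=cam('top'); P=cloud(c)
Q=rect(P,.4,.59,.1,.30,.012,.024);k=None
from scipy.optimize import least_squares
r=least_squares(lambda p:np.abs(np.hypot(*(Q[:,:2]-p).T)-.0715),[.4875,.2],loss='soft_l1',f_scale=.003);print(r.x,np.median(abs(r.fun)))
E
```

```text
[ 0.47419203 -0.00525006  0.17499407] [ 1.09688152e-04 -2.01168396e-02  9.99797628e-01  6.59887500e-05] [0.77206883 1.65149275 5.19864172] [5.20886142e-01 7.13213495e-02 4.29355380e-04] 0.2495550644646321 49.40187156200409
[0.49342645 0.20002625] 0.0043993400933575524
```

step_arm(commands=[[0,0,0,-4,0],[0,0,0,-12,0],[0,0,0,-22,0],[0,0,0,-34,0],[0,0,0,-46,0],[0,0,0,-60,0],[0,0,0,-75,0],[0,0,0,-90,0],[0,0,0,-90,0],[0,0,0,-90,0],[0,0,0,-90,0],[0,0,0,-90,0]])

```text
t: 5.6
tool_pos: [0.4739, -0.0053, 0.2645]
orientation: [-0.0, -0.02, 1.0, 0.0]
contact_force: [1.0, -0.5, -3.4]
finger_gap: 0.253
grip_force: 49.1
```

```bash
python3 - <<'E'
from h import *
s=robot.state(); print(s['tool_pos'],s['orientation'],s['contact_force'],s['ft_torque'],s['finger_gap'],s['grip_force'])
c=cam('scene'); save(c,'s2.png');P=cloud(c)
a=rect(P,.38,.52,-.05,.04,.075,.19);print(len(a),a.min(0),a.max(0))
cv2.imwrite('pics/s2z.png',cv2.resize(c['color'][130:260,270:430],None,fx=4,fy=4)[...,::-1])
E
```

```text
[ 0.47392595 -0.00530453  0.26452353] [-3.73850995e-04 -2.01001699e-02  9.99797901e-01  1.24163924e-05] [ 1.02784617 -0.52081064 -3.37659962] [-0.0104932  -0.03441416 -0.01923812] 0.2526722949198122 49.06505227088928
177 [ 0.42255668 -0.02074367  0.09554781] [0.48913525 0.00267565 0.1889445 ]
```

View pics/s2z.png

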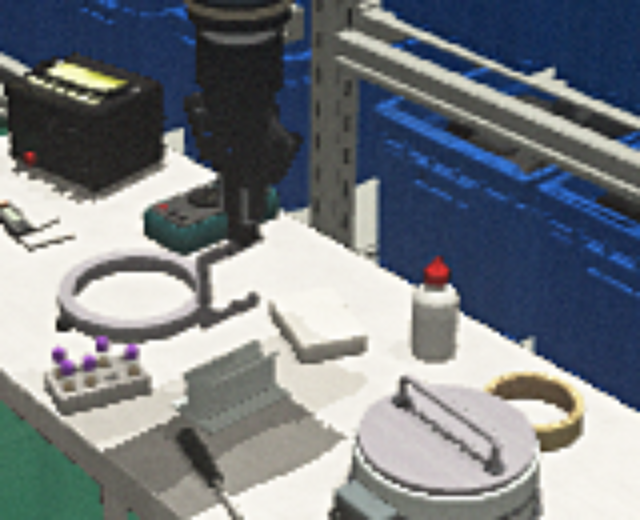

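The lifter hangs level in the gripper, prong towards +x, clear of the stand. Next I move it to the entry side of the bar.

step_arm(commands=[[0,2,-25,-15,0.02],[0,5,-55,-20,0.04],[0,8,-90,-20,0.06],[0,11,-125,-20,0.08],[0,14,-160,-20,0.103],[0,17,-190,-20,0.103],[0,19,-212,-20,0.103],[0,20,-226,-20,0.103],[0,20,-226,-20,0.103],[0,20,-226,-20,0.103],[0,20,-226,-20,0.103],[0,20,-226,-20,0.103]])

```text
t: 7.15
tool_pos: [0.4633, -0.2315, 0.285]
orientation: [0.0, 0.031, 1.0, 0.0]
contact_force: [-0.8, -0.3, -2.4]
finger_gap: 0.249
grip_force: 49.6
```

```bash
python3 - <<'E'
from h import *
s=robot.state(); print(s['tool_pos'],s['orientation'],s['contact_force'],s['ft_torque'])
c=cam('wrist'); save(c,'w2.png');P=cloud(c)
b=rect(P,.49,.56,-.31,-.15,.088,.115); print('bar',len(b),b.mean(0),cv2.minAreaRect((b[:,:2]*1000).astype(np.float32)))
c=cam('top');P=cloud(c)
b=rect(P,.49,.56,-.31,-.15,.088,.105); print('bar',len(b),b.mean(0),cv2.minAreaRect((b[:,:2]*1000).astype(np.float32)))
E
```

```text
[ 0.4633079  -0.23146234  0.28499072] [5.98177963e-05 3.10370333e-02 9.99518233e-01 1.44887155e-05] [-0.77963168 -0.25388924 -2.35236328] [ 0.00144864 -0.09046119  0.03804119]
bar 650 [ 0.50688927 -0.23229368  0.09840715] ((507.64764404296875, -233.2100830078125), (123.00363159179688, 7.691336154937744), 86.50749969482422)
bar 23 [ 0.51135076 -0.18788254  0.09725553] ((512.129638671875, -188.88751220703125), (26.926496505737305, 7.0584187507629395), 87.06695556640625)
```

View pics/w2.png

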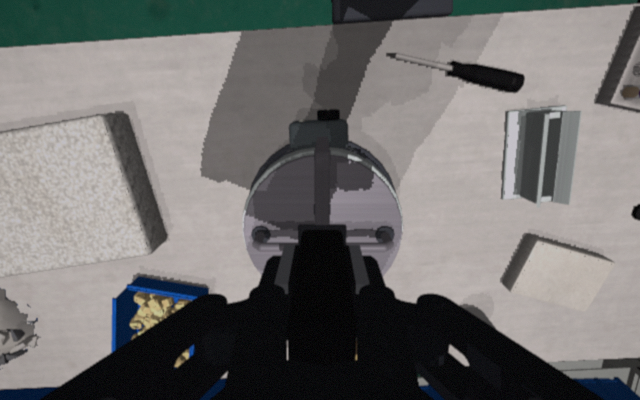

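The lifter is square to the bar, which spans (260,233) to (385,233), and sits in front of it near the middle. I'll descend and slide the prong under.

step_arm(commands=[[0,0,2,10,0],[0,0,2,22,0],[0,0,2,33,0],[0,0,2,39,0],[0,0,2,42.5,0],[0,0,2,42.5,0],[0,0,2,42.5,0],[0,-6,2,42.5,0],[0,-14,2,42.5,0],[0,-22,2,42.5,0],[0,-30,2,42.5,0],[0,-38,2,42.5,0],[0,-43,2,42.5,0],[0,-44.8,2,42.5,0],[0,-44.8,2,42.5,0],[0,-44.8,2,42.5,0],[0,-44.8,2,42.5,0]])

```text
t: 9.38
tool_pos: [0.5079, -0.2327, 0.2425]
orientation: [0.0, 0.031, 1.0, -0.0]
contact_force: [-0.3, 0.1, -2.2]
finger_gap: 0.247
grip_force: 49.6
```

```bash
cat > st.py <<'E'
from h import *
F=[];T=[]
for _ in range(6):
    c=cam('top') if _<5 else None; s=robot.state(); F.append(s['contact_force']);T.append(s['ft_torque'])
print('pos',(s['tool_pos']*1000).round(2),s['orientation'].round(4),'F',np.mean(F,0).round(2),'sd',np.std(F,0).round(2),'T',np.mean(T,0).round(3),s['finger_gap'],s['t'])
E
python3 st.py
```

```text
pos [ 508.01 -232.77  242.44] [ 0.      0.0314  0.9995 -0.    ] F [ 0.03  0.01 -2.64] sd [0.41 0.44 0.52] T [-0.005 -0.022 -0.006] 0.2538700117245697 9.625
```

step_arm(commands=[[0,0,0,-4,0],[0,0,0,-8,0],[0,0,0,-9,0],[0,0,0,-10,0],[0,0,0,-11,0],[0,0,0,-11,0],[0,0,0,-11,0]])

```text
t: 10.5
tool_pos: [0.508, -0.2327, 0.2533]
orientation: [-0.0, 0.031, 1.0, 0.0]
contact_force: [-0.5, 0.9, -2.4]
finger_gap: 0.251
grip_force: 49.4
```

```bash
python3 st.py
```

```text
pos [ 507.99 -232.75  253.33] [-1.000e-04  3.140e-02  9.995e-01  0.000e+00] F [-0.38 -0.28 -2.87] sd [0.26 0.6  0.7 ] T [0.005 0.066 0.001] 0.2488620296103197 10.75
```

step_arm(commands=[[0,0,0,-0.5,0],[0,0,0,-1,0],[0,0,0,-1.5,0],[0,0,0,-2,0],[0,0,0,-2,0],[0,0,0,-2,0]])

```text
t: 11.5
tool_pos: [0.508, -0.2327, 0.2554]
orientation: [-0.0, 0.031, 1.0, -0.0]
contact_force: [0.5, -0.8, -7.4]
finger_gap: 0.251
grip_force: 49.1
```

```bash
python3 st.py
```

```text
pos [ 508.05 -232.75  255.4 ] [ 0.      0.0314  0.9995 -0.    ] F [ 0.02 -0.79 -8.11] sd [0.56 0.9  0.48] T [-0.216  0.026 -0.001] 0.24914595370343426 11.75
```

The heavy side is −y, with about 5.5 of 6.4 N lifted. I'll lower, shift along the bar by −12 mm and feel again.

step_arm(commands=[[0,0,0,1,0],[0,0,0,2,0],[0,0,0,4.5,0],[0,0,0,4.5,0],[0,0,-6,4.5,0],[0,0,-12,4.5,0],[0,0,-12,4.5,0],[0,0,-12,1.5,0],[0,0,-12,1,0],[0,0,-12,0.5,0],[0,0,-12,0,0],[0,0,-12,0,0],[0,0,-12,0,0]])

```text
t: 13.38
tool_pos: [0.5072, -0.2447, 0.2553]
orientation: [-0.0, 0.031, 1.0, 0.0]
contact_force: [-0.5, -0.0, -9.1]
finger_gap: 0.253
grip_force: 49.7
```

```bash
python3 st.py
```

```text
pos [ 507.28 -244.69  255.37] [-0.      0.0314  0.9995  0.    ] F [-0.47 -0.2  -9.07] sd [0.45 0.78 0.47] T [-0.084  0.057  0.014] 0.2500796454794335 13.625
```

step_arm(commands=[[0,0,0,1,0],[0,0,0,2,0],[0,0,0,4.5,0],[0,0,0,4.5,0],[0,0,-8,4.5,0],[0,0,-8,4.5,0],[0,0,-8,1.5,0],[0,0,-8,1,0],[0,0,-8,0.5,0],[0,0,-8,0,0],[0,0,-8,0,0],[0,0,-8,0,0]])

```text
t: 15.12
tool_pos: [0.5068, -0.2527, 0.2553]
orientation: [-0.0, 0.031, 1.0, 0.0]
contact_force: [0.1, -0.4, -8.5]
finger_gap: 0.245
grip_force: 49.7
```

```bash
cat >> st.py <<'E'
for n in ('top','scene'):
    P=np.nanmean([cloud(cam(n)) for _ in range(2)],0)
    Q=rect(P,.41,.60,-.34,-.13,.062,.086); Q=Q[np.hypot(Q[:,0]-.508,Q[:,1]+.232)<.071]
    for _ in range(3):
        A=np.c_[Q[:,:2]-[.508,-.232],np.ones(len(Q))]; k=np.linalg.lstsq(A,Q[:,2],rcond=None)[0]; Q=Q[abs(A@k-Q[:,2])<.004]
    print(n,len(Q),'slope deg x,y',np.degrees(k[:2]).round(2),'z',k[2].round(4))
E
python3 st.py
```

```text
pos [ 506.78 -252.7   255.41] [ 0.      0.0314  0.9995 -0.    ] F [ 0.25  0.39 -8.53] sd [0.62 0.65 0.37] T [ 0.037 -0.003 -0.007] 0.25023853818570285 15.375
top 647 slope deg x,y [ 0.06 -0.66] z 0.0682
scene 664 slope deg x,y [ 0.16 -0.98] z 0.0696st.py:7: RuntimeWarning: Mean of empty slice
  P=np.nanmean([cloud(cam(n)) for _ in range(2)],0)
```

Overshot: the −y side rises and the torque sign has flipped. The balance lies between −12 and −20, so I'll try −15.

step_arm(commands=[[0,0,0,1,0],[0,0,0,2,0],[0,0,0,4.5,0],[0,0,0,4.5,0],[0,0,5,4.5,0],[0,0,5,4.5,0],[0,0,5,1.5,0],[0,0,5,1,0],[0,0,5,0.5,0],[0,0,5,0,0],[0,0,5,0,0],[0,0,5,0,0]])

```text
t: 17.08
tool_pos: [0.5071, -0.2477, 0.2553]
orientation: [-0.0, 0.031, 1.0, 0.0]
contact_force: [0.8, -0.5, -9.1]
finger_gap: 0.254
grip_force: 49.6
```

```bash
sed -i "s|s\['finger_gap'\]|np.std(T,0).round(3)|" st.py; python3 st.py 2>/dev/null
```

```text
pos [ 507.11 -247.72  255.4 ] [ 0.      0.0314  0.9995 -0.    ] F [-0.04 -0.37 -8.84] sd [0.57 0.41 0.56] T [-0.015  0.02  -0.006] [0.024 0.035 0.023] 17.325
top 579 slope deg x,y [-0.63  1.16] z 0.0688
scene 685 slope deg x,y [-0.19  0.82] z 0.0701
```

step_arm(commands=[[0,0,0,1,0],[0,0,0,2,0],[0,0,0,4.5,0],[0,0,0,4.5,0],[0,0,-2.5,4.5,0],[0,0,-2.5,4.5,0],[0,0,-2.5,1.5,0],[0,0,-2.5,1,0],[0,0,-2.5,0.5,0],[0,0,-2.5,0,0],[0,0,-2.5,0,0],[0,0,-2.5,0,0]])

```text
t: 19.02
tool_pos: [0.5069, -0.2502, 0.2553]
orientation: [-0.0, 0.031, 1.0, 0.0]
contact_force: [-0.1, 0.6, -8.7]
finger_gap: 0.249
grip_force: 49.6
```

```bash
python3 st.py 2>/dev/null
```

```text
pos [ 506.93 -250.21  255.38] [-0.      0.0314  0.9995  0.    ] F [-0.37 -0.29 -8.89] sd [0.65 0.46 0.27] T [-0.011 -0.01   0.002] [0.027 0.032 0.026] 19.275
top 612 slope deg x,y [ 0.37 -0.22] z 0.0683
scene 678 slope deg x,y [ 0.39 -0.24] z 0.0697
```

Both views now show the lid level to a fraction of a degree. I'll lift a few millimetres more and check again.

step_arm(commands=[[0,0,0,-0.5,0],[0,0,0,-1,0],[0,0,0,-1.5,0],[0,0,0,-2,0],[0,0,0,-2.5,0],[0,0,0,-3,0],[0,0,0,-3,0],[0,0,0,-3,0]])

```text
t: 20.48
tool_pos: [0.5069, -0.2502, 0.2584]
orientation: [-0.0, 0.031, 1.0, 0.0]
contact_force: [-0.9, 0.6, -9.2]
finger_gap: 0.249
grip_force: 49.6
```

```bash
python3 st.py 2>/dev/null
```

```text
pos [ 506.94 -250.2   258.42] [ 0.      0.0314  0.9995 -0.    ] F [-0.24 -0.29 -9.39] sd [0.39 0.8  0.11] T [-0.009 -0.013 -0.032] [0.009 0.021 0.045] 20.725
top 616 slope deg x,y [ 0.14 -0.13] z 0.0713
scene 671 slope deg x,y [ 0.14 -0.29] z 0.0728
```

The lid is level and free with the full weight carried. I'll lift it clear smoothly and meanwhile refine the rest's centre.

step_arm(commands=[[0,0,0,-1,0],[0,0,0,-2.5,0],[0,0,0,-4.5,0],[0,0,0,-7.5,0],[0,0,0,-11.5,0],[0,0,0,-16,0],[0,0,0,-21,0],[0,0,0,-26.5,0],[0,0,0,-32,0],[0,0,0,-37,0],[0,0,0,-41,0],[0,0,0,-45,0],[0,0,0,-47.5,0],[0,0,0,-49,0],[0,0,0,-50,0],[0,0,0,-50,0],[0,0,0,-50,0]])

```text
t: 23.05
tool_pos: [0.5069, -0.2502, 0.3083]
orientation: [-0.0, 0.031, 1.0, 0.0]
contact_force: [0.2, 0.1, -8.7]
finger_gap: 0.253
grip_force: 49.6
```

```bash
cat > lid.py <<'E'
import sys
from h import *
from scipy.optimize import least_squares
zt=float(sys.argv[1]); g=np.array([float(sys.argv[2]),float(sys.argv[3])])
s=robot.state(); print((s['tool_pos']*1000).round(1),s['contact_force'].round(2),s['ft_torque'].round(3),s['t'])
for n in ('top','scene'):
    P=np.nanmean([cloud(cam(n)) for _ in range(2)],0)
    Q=rect(P,g[0]-.1,g[0]+.1,g[1]-.1,g[1]+.1,zt-.012,zt+.012)
    F=Q[np.hypot(*(Q[:,:2]-g).T)<.07]
    for _ in range(3):
        A=np.c_[F[:,:2]-g,np.ones(len(F))]; k=np.linalg.lstsq(A,F[:,2],rcond=None)[0]; F=F[abs(A@k-F[:,2])<.004]
    Q=Q[abs(np.c_[Q[:,:2]-g,np.ones(len(Q))]@k-Q[:,2])<.005]
    m=g
    for _ in range(3):
        d=Q[:,:2]-m; th=(np.arctan2(d[:,1],d[:,0])*15/np.pi).astype(int); rr=np.hypot(*d.T)
        E=np.array([Q[th==t][np.argmax(rr[th==t]),:2] for t in np.unique(th) if (th==t).sum()>8])
        r=least_squares(lambda p:np.hypot(*(E-p).T)-.075,m,loss='soft_l1',f_scale=.001); m=r.x
    print(n,len(F),'slope',np.degrees(k[:2]).round(2),'z',k[2].round(4),'centre',m.round(4),np.abs(r.fun).mean().round(4))
def ring():
    P=cloud(cam('top')); Q=rect(P,.39,.60,.09,.31,.012,.024); m=np.array([.4934,.2003])
    for _ in range(6):
        d=np.hypot(*(Q[:,:2]-m).T); K=Q[abs(d-.0715)<.0105]
        m=least_squares(lambda p:np.hypot(*(K[:,:2]-p).T)-.0715,m).x
    print('rest',m.round(4),len(K))
if len(sys.argv)>4: ring()
E
python3 lid.py .122 .507 -.232 r 2>/dev/null
```

```text
[ 506.9 -250.2  308.3] [ 0.25  0.1  -8.74] [-0.003 -0.035  0.027] 23.05
top 655 slope [ 0.01 -0.05] z 0.1213 centre [ 0.509  -0.2352] 0.0011
scene 640 slope [ 0.09 -0.32] z 0.1227 centre [ 0.5107 -0.2353] 0.0009
rest [0.4935 0.1998] 686
```

Clear of the pot and level. I'll carry it to the rest with smooth profiles.

step_arm(commands=[[0,0,0.3,0,0],[0,0.2,2.5,0,0],[0,0.7,7.7,0,0],[0,1.6,16.4,0,0],[0,2.8,28.7,0,0],[0,4.4,45.3,0,0],[0,6.3,64.5,0,0],[0,8.3,85.7,0,0],[0,10.5,108,0,0],[0,12.7,130.3,0,0],[0,14.7,151.5,0,0],[0,16.6,170.7,0,0],[0,18.2,187.3,0,0],[0,19.4,199.6,0,0],[0,20.3,208.3,0,0],[0,20.8,213.5,0,0],[0,21,215.7,0,0],[0,21,216,0,0],[0,21,216,0,0]])

```text
t: 25.68
tool_pos: [0.4996, -0.0336, 0.3084]
orientation: [-0.0, 0.032, 1.0, -0.0]
contact_force: [0.3, 1.2, -9.2]
finger_gap: 0.248
grip_force: 49.6
```

step_arm(commands=[[0,0,0.3,0,0],[0,0.2,2.5,0,0],[0,0.7,7.7,0,0],[0,1.6,16.4,0,0],[0,2.8,28.7,0,0],[0,4.4,45.3,0,0],[0,6.3,64.5,0,0],[0,8.3,85.7,0,0],[0,10.5,108,0,0],[0,12.7,130.3,0,0],[0,14.7,151.5,0,0],[0,16.6,170.7,0,0],[0,18.2,187.3,0,0],[0,19.4,199.6,0,0],[0,20.3,208.3,0,0],[0,20.8,213.5,0,0],[0,21,215.7,0,0],[0,21,216,0,0],[0,21,216,0,0]])

```text
t: 28.05
tool_pos: [0.4922, 0.1833, 0.3084]
orientation: [0.0, 0.032, 1.0, -0.0]
contact_force: [-0.4, -0.1, -9.1]
finger_gap: 0.253
grip_force: 49.6
```

```bash
python3 lid.py .122 .493 .200 2>/dev/null; python3 - <<'E'
from h import *
c=cam('wrist'); save(c,'w3.png')
E
```

```text
[492.2 183.3 308.4] [-0.41 -0.12 -9.09] [-0.063  0.004 -0.023] 28.05
top 5 slope [-2.45  8.65] z 0.1311 centre [0.4954 0.1993] 0.0
scene 360 slope [ 0.18 -0.26] z 0.1229 centre [0.4966 0.1982] 0.0013
```

View pics/w3.png

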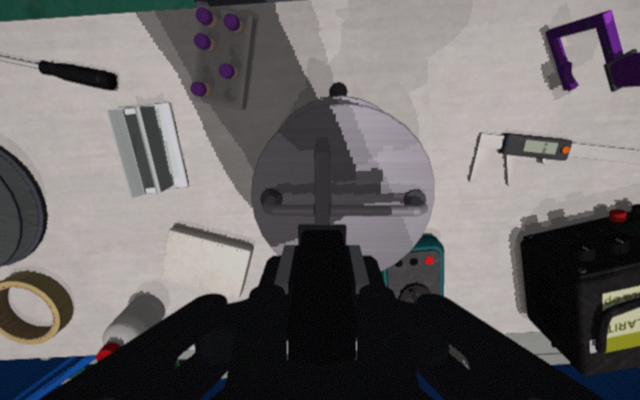

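The lid hangs level over the rest; in the wrist view the lid disc is centred near (343,185), and one rest foot shows at (338,90). The arm blocks the top view, so I'll check the rest's centre in the scene frame from the first stored pictures.

```bash
python3 - <<'E' 2>/dev/null
from h import *
from scipy.optimize import least_squares
from scipy.spatial.transform import Rotation as R
for n in('top','scene'):
    c=dict(np.load(n+'.npz')); c['rotation']=R.from_quat(np.roll(c['rotation'],-1)).as_matrix()
    P=cloud(c); Q=rect(P,.39,.60,.09,.31,.012,.026); m=np.array([.4934,.2003])
    for _ in range(8):
        d=np.hypot(*(Q[:,:2]-m).T); K=Q[abs(d-.0715)<.0105]
        m=least_squares(lambda p:np.hypot(*(K[:,:2]-p).T)-.0715,m).x
    th=np.arctan2(*(K[:,:2]-m).T[::-1]); print(n,m.round(4),len(K),np.histogram(th,8)[0],np.median(K[:,2]))
E
```

```text
top [0.4934 0.1997] 692 [89 86 82 83 82 88 90 92] 0.016696103390255623
scene [0.4944 0.1963] 293 [43 43 36 31 32 39 34 35] 0.01775949182962877
```

step_arm(commands=[[0,0.2,0,0.5,0],[0,0.5,0,2,0],[0,1,0,5,0],[0,1.5,0,9,0],[0,1.5,0,14,0],[0,1.5,0,20,0],[0,1.5,0,27,0],[0,1.5,0,34,0],[0,1.5,0,41,0],[0,1.5,0,48,0],[0,1.5,0,55,0],[0,1.5,0,61,0],[0,1.5,0,67,0],[0,1.5,0,72,0],[0,1.5,0,76,0],[0,1.5,0,79,0],[0,1.5,0,81,0],[0,1.5,0,82,0],[0,1.5,0,82,0]])

```text
t: 30.68
tool_pos: [0.4907, 0.1837, 0.2264]
orientation: [0.0, 0.031, 1.0, 0.0]
contact_force: [-0.8, 0.5, -9.6]
finger_gap: 0.25
grip_force: 49.6
```

```bash
python3 lid.py .040 .493 .200 2>/dev/null
```

```text
[490.7 183.7 226.4] [-0.83  0.54 -9.55] [ 0.003 -0.014  0.005] 30.675
top 2 slope [-0.69 -0.57] z 0.0393 centre [0.4931 0.1997] 0.0
scene 361 slope [-0.03 -0.17] z 0.041 centre [0.4955 0.198 ] 0.0032
```

step_arm(commands=[[0,0,0,1,0],[0,0,0,2,0],[0,0,0,3,0],[0,0,0,4,0],[0,0,0,5,0],[0,0,0,6,0],[0,0,0,7,0],[0,0,0,8,0],[0,0,0,9,0],[0,0,0,10,0],[0,0,0,10,0]])

```text
t: 32.25
tool_pos: [0.4906, 0.1837, 0.2163]
orientation: [-0.0, 0.031, 1.0, -0.0]
contact_force: [0.6, 0.2, -8.7]
finger_gap: 0.254
grip_force: 49.6
```

```bash
python3 lid.py .030 .493 .200 2>/dev/null
```

```text
[490.6 183.7 216.3] [ 0.59  0.18 -8.68] [-0.02   0.02  -0.005] 32.25
```

The full weight is still on the lifter at plug depth, so the plug has entered the hole. I'll ease it down.

step_arm(commands=[[0,0,0,0.5,0],[0,0,0,1,0],[0,0,0,1.5,0],[0,0,0,2,0],[0,0,0,2.5,0],[0,0,0,3,0],[0,0,0,3.5,0],[0,0,0,4,0],[0,0,0,4.5,0],[0,0,0,5,0],[0,0,0,5.5,0],[0,0,0,6,0],[0,0,0,6,0]])

```text
t: 33.98
tool_pos: [0.4907, 0.1837, 0.2105]
orientation: [0.0, 0.031, 1.0, 0.0]
contact_force: [-0.5, 0.2, -1.7]
finger_gap: 0.25
grip_force: 50.3
```

```bash
sed -i 's/zt-.012,zt+.012/zt-.008,zt+.01/' lid.py; python3 lid.py .026 .493 .200 2>&1|tail -4
```

```text
File "lid.py", line 17, in <lambda>
    r=least_squares(lambda p:np.hypot(*(E-p).T)-.075,m,loss='soft_l1',f_scale=.001); m=r.x
                                        ~^~
ValueError: operands could not be broadcast together with shapes (0,) (2,)
```

step_arm(commands=[[0,0,0,2,0],[0,0,0,4,0],[0,0,0,6,0],[0,0,0,8,0],[0,0,0,8,0],[0,0,0,8,0],[0,4,0,8,0],[0,10,0,8,0],[0,18,0,8,0],[0,26,0,8,0],[0,34,0,8,0],[0,42,0,8,0],[0,46,0,8,0],[0,46,0,8,0]])

```text
t: 35.83
tool_pos: [0.4446, 0.1866, 0.2025]
orientation: [0.0, 0.031, 1.0, 0.0]
contact_force: [0.3, 0.4, -3.1]
finger_gap: 0.249
grip_force: 50.3
```

```bash
python3 - <<'E' 2>/dev/null
from h import *
s=robot.state(); print(s['tool_pos'],s['contact_force'],s['ft_torque'])
P=cloud(cam('scene')); g=[.494,.197]
F=rect(P,.4,.6,.1,.3,.014,.04); F=F[np.hypot(*(F[:,:2]-g).T)<.07]
for _ in range(3):
    A=np.c_[F[:,:2]-g,np.ones(len(F))]; k=np.linalg.lstsq(A,F[:,2],rcond=None)[0]; F=F[abs(A@k-F[:,2])<.004]
print(len(F),np.degrees(k[:2]),k[2])
E
```

```text
[0.44457733 0.18659617 0.20250731] [ 0.27593046  0.4351501  -3.06011812] [-0.01958778 -0.08063317 -0.01335967]
374 [-0.11886196  0.12792386] 0.026673615912770177
```

The lid is seated and level, with its flange top at 26 mm. Now I'll return the lifter to the stand.

step_arm(commands=[[0,0,0,-15,0],[0,0,0,-35,0],[0,0,0,-55,0],[0,0,0,-72,0],[0,-5,-22,-72,-0.02],[0,-11,-50,-72,-0.04],[0,-18,-80,-72,-0.06],[0,-24,-110,-72,-0.08],[0,-30,-140,-72,-0.103],[0,-36,-165,-72,-0.103],[0,-40,-182,-72,-0.103],[0,-41.6,-189.7,-72,-0.103],[0,-41.6,-189.7,-72,-0.103],[0,-41.6,-189.7,-72,-0.103],[0,-41.6,-189.7,-72,-0.103]])

```text
t: 37.75
tool_pos: [0.4743, -0.0048, 0.2744]
orientation: [-0.0, -0.02, 1.0, 0.0]
contact_force: [-0.1, 0.4, -2.6]
finger_gap: 0.248
grip_force: 50.5
```

```bash
python3 - <<'E' 2>/dev/null
from h import *
s=robot.state(); print((s['tool_pos']*1000).round(2),s['orientation'].round(4),s['contact_force'],s['ft_torque'])
E
```

```text
[474.27  -4.85 274.42] [-0.000e+00 -2.050e-02  9.998e-01  1.000e-04] [-0.14548368  0.40091548 -2.64808291] [ 0.01285518 -0.00866957  0.0267252 ]
```

step_arm(commands=[[0,0,0,15,0],[0,0,0,30,0],[0,0,0,42,0],[0,0,0,50,0],[0,0,0,56,0],[0,0,0,62,0],[0,0,0,68,0],[0,0,0,74,0],[0,0,0,80,0],[0,0,0,86,0],[0,0,0,91,0],[0,0,0,94,0],[0,0,0,96,0],[0,0,0,96,0]])

```text
t: 39.5
tool_pos: [0.4743, -0.0054, 0.1784]
orientation: [-0.0, -0.02, 1.0, -0.0]
contact_force: [0.1, -0.4, -3.0]
finger_gap: 0.252
grip_force: 50.5
```

```bash
python3 - <<'E' 2>/dev/null
from h import *
s=robot.state(); print((s['tool_pos']*1000).round(2),s['contact_force'],s['ft_torque'])
E
```

```text
[474.33  -5.39 178.37] [ 0.13606231 -0.37895513 -3.0213297 ] [-0.05544882 -0.06080837  0.018806  ]
```

Sliding in freely. I'll seat it, release slowly and rise.

step_arm(commands=[[0,0,0,1,0],[0,0,0,2,0],[0,0,0,3,0],[0,0,0,3.4,0],[0,0,0,3.4,0],[0,0,0,3.4,0]])

```text
t: 40.25
tool_pos: [0.4744, -0.0054, 0.1751]
orientation: [0.0, -0.02, 1.0, 0.0]
contact_force: [0.6, 0.1, 0.7]
finger_gap: 0.253
grip_force: 50.8
```

step_arm(commands=[[0.3,0,0,0,0],[0.4,0,0,0,0],[0.6,0,0,0,0],[0.8,0,0,0,0],[1,0,0,0,0],[1,0,0,0,0],[1,0,0,0,0],[1,0,0,0,0],[1,0,0,-20,0],[1,0,0,-50,0],[1,0,0,-90,0],[1,0,0,-130,0],[1,0,0,-130,0],[1,0,0,-130,0]])

```text
t: 42.0
tool_pos: [0.4742, -0.0054, 0.3044]
orientation: [-0.0, -0.02, 1.0, 0.0]
contact_force: [-0.1, -0.4, -0.4]
finger_gap: 1.002
grip_force: 0.0
```

```bash
python3 - <<'E'
from h import *
c=cam('wrist'); save(c,'w4.png'); P=cloud(c)
h=rect(P,.44,.51,-.04,.03,.15,.17);print('handle',h.min(0),h.max(0),np.median(h[:,2]))
c=cam('scene');cv2.imwrite('pics/end.png',cv2.resize(c['color'][130:290,230:430],None,fx=3.5,fy=3.5)[...,::-1])
E
```

```text
handle [ 0.46468108 -0.03722279  0.15000216] [ 0.48636638 -0.01460119  0.16224422] 0.15910710983062665
```

View pics/end.png

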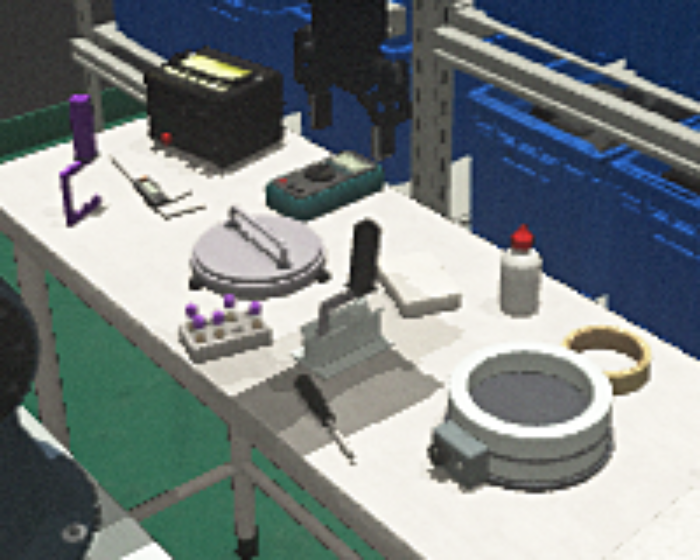

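The lid is seated on the rest, but the released lifter leans: its handle top is 21 mm towards −y in the stand. I'll straighten it by regrasping gently, centring it and releasing more slowly.

step_arm(commands=[[1,0,-8,20,0],[1,0,-12,50,0],[1,0,-12,85,0],[1,0,-12,115,0],[1,0,-12,126,0],[1,0,-12,126,0],[0.6,0,-12,126,0],[0.6,0,-12,126,0],[0.45,0,-12,126,0],[0.4,0,-11,126,0],[0.4,0,-9,126,0],[0.38,0,-7,126,0],[0.36,0,-5,126,0],[0.34,0,-3,126,0],[0.32,0,-1,126,0],[0.3,0,0,126,0],[0.2,0,0,126,0],[0,0,0,126,0],[0,0,0,126,0],[0,0,0,126,0]], grip_force=25)

```text
t: 44.6
tool_pos: [0.4744, -0.0053, 0.1791]
orientation: [0.0, -0.02, 1.0, 0.0]
contact_force: [-0.5, 2.8, 2.6]
finger_gap: 0.258
grip_force: 25.5
```

```bash
sed -i '/^for n in/,$d' st.py; python3 st.py
```

```text
pos [474.39  -5.34 179.08] [ 1.000e-04 -2.010e-02  9.998e-01  1.000e-04] F [-0.06  2.69  3.17] sd [0.28 0.45 0.58] T [ 0.792  0.218 -0.059] [0.032 0.026 0.046] 44.85
```

step_arm(commands=[[0,0,0,0,0],[0,0,0,-2,0],[0,0,0,-5,0],[0,0,0,-5,0],[0,0,0,-5,0],[0,0,0,-5,0]], grip_force=50)

```text
t: 45.6
tool_pos: [0.4743, -0.0054, 0.1839]
orientation: [-0.0, -0.02, 1.0, -0.0]
contact_force: [-0.1, -0.7, -2.3]
finger_gap: 0.254
grip_force: 48.7
```

```bash
python3 st.py; python3 - <<'E'
from h import *
c=cam('scene');P=cloud(c);a=rect(P,.40,.50,-.06,.05,.05,.08);print(len(a),a.mean(0),a[a[:,2]<.065].mean(0),a[a[:,2]>.065].mean(0))
cv2.imwrite('pics/e2.png',cv2.resize(c['color'][180:245,300:350],None,fx=9,fy=9)[...,::-1])
E
```

```text
pos [474.33  -5.38 183.99] [-0.     -0.0201  0.9998  0.    ] F [-0.22 -0.05 -2.2 ] sd [0.43 0.53 0.46] T [ 0.012 -0.017  0.006] [0.024 0.031 0.02 ] 45.85
33 [ 0.43789227 -0.00939932  0.06999942] [ 0.42787426 -0.00904172  0.0574317 ] [ 0.44164902 -0.00953342  0.07471231]
```

View pics/e2.png

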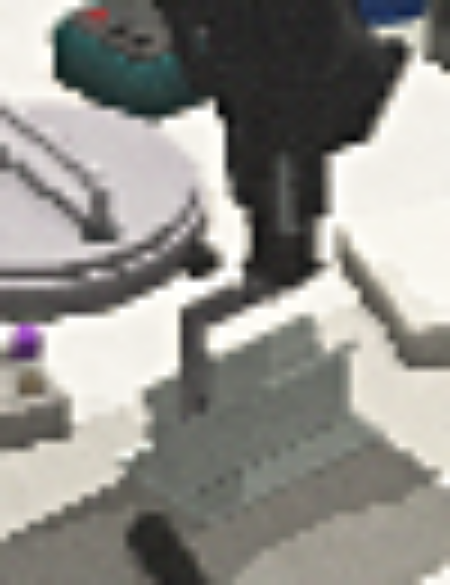

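Free and upright now. I'll probe the slot sideways to find its middle.

step_arm(commands=[[0,0,1,0,0],[0,0,2,0,0],[0,0,2,0,0],[0,0,2,0,0]])

```text
t: 46.4
tool_pos: [0.4743, -0.0035, 0.184]
orientation: [0.0, -0.02, 1.0, -0.0]
contact_force: [-0.8, -2.5, -3.2]
finger_gap: 0.251
grip_force: 48.8
```

```bash
python3 st.py
```

```text
pos [474.3   -3.49 184.01] [ 0.000e+00 -2.010e-02  9.998e-01 -1.000e-04] F [ 0.88 -3.56 -3.05] sd [0.45 0.09 0.15] T [-0.975 -0.252  0.157] [0.077 0.026 0.02 ] 46.65
```

step_arm(commands=[[0,0,-2,0,0],[0,0,-4,0,0],[0,0,-4,0,0],[0,0,-4,0,0]])

```text
t: 47.15
tool_pos: [0.4743, -0.0072, 0.184]
orientation: [-0.0, -0.02, 1.0, 0.0]
contact_force: [-1.5, 2.3, -1.9]
finger_gap: 0.252
grip_force: 49.9
```

```bash
python3 st.py
```

```text
pos [474.36  -7.23 183.98] [-1.000e-04 -2.020e-02  9.998e-01  2.000e-04] F [-0.96  3.52 -0.88] sd [0.53 0.64 0.6 ] T [1.048 0.387 0.073] [0.073 0.05  0.021] 47.4
```

step_arm(commands=[[0,0,1.8,0,0],[0,0,1.8,0,0],[0,0,1.8,2,0],[0,0,1.8,3,0],[0,0,1.8,4,0],[0,0,1.8,4.5,0],[0,0,1.8,4.5,0],[0,0,1.8,4.5,0]])

```text
t: 48.4
tool_pos: [0.4744, -0.0056, 0.1795]
orientation: [-0.0, -0.02, 1.0, -0.0]
contact_force: [-0.0, -0.7, -1.7]
finger_gap: 0.249
grip_force: 49.9
```

```bash
python3 st.py
```

```text
pos [474.35  -5.57 179.52] [ 0.     -0.0201  0.9998 -0.    ] F [ 0.28 -0.01 -2.54] sd [0.58 0.18 0.44] T [ 0.004 -0.035 -0.004] [0.033 0.026 0.03 ] 48.65
```

step_arm(commands=[[0,0,0,0.5,0],[0,0,0,1,0],[0,0,0,1,0]])

```text
t: 49.02
tool_pos: [0.4747, -0.0055, 0.179]
orientation: [0.001, -0.02, 1.0, 0.0]
contact_force: [-1.1, 0.1, 6.6]
finger_gap: 0.253
grip_force: 51.3
```

```bash
python3 st.py
```

```text
pos [474.7   -5.53 179.04] [ 6.000e-04 -2.010e-02  9.998e-01  1.000e-04] F [-0.85  0.14  6.41] sd [0.36 0.68 0.38] T [0.122 0.388 0.01 ] [0.026 0.03  0.026] 49.275
```

step_arm(commands=[[0,0,0,0.5,0],[0,0,0,1,0],[0,0,0,1,0]])

```text
t: 49.65
tool_pos: [0.4751, -0.0055, 0.1788]
orientation: [0.001, -0.02, 1.0, 0.0]
contact_force: [-2.9, 0.7, 19.0]
finger_gap: 0.25
grip_force: 49.3
```

```bash
python3 st.py
```

```text
pos [475.14  -5.52 178.85] [ 0.0013 -0.0201  0.9998  0.    ] F [-3.34  1.06 19.94] sd [0.32 0.41 0.23] T [0.196 0.987 0.001] [0.034 0.013 0.008] 49.9
```

step_arm(commands=[[0,0,0,-0.7,0],[0,0,0,-1.3,0],[0,0,0,-1.5,0],[0,0,0,-1.5,0],[0,0,0,-1.5,0]], grip_force=20)

```text
t: 50.52
tool_pos: [0.4745, -0.0056, 0.179]
orientation: [0.0, -0.02, 1.0, -0.0]
contact_force: [2.2, 0.2, 1.8]
finger_gap: 0.252
grip_force: 46.8
```

```bash
python3 st.py
```

```text
pos [474.42  -5.6  179.05] [ 1.000e-04 -2.010e-02  9.998e-01 -0.000e+00] F [2.17 0.47 1.33] sd [0.25 0.35 0.3 ] T [ 0.151 -0.666  0.029] [0.038 0.066 0.022] 50.775
```

step_arm(commands=[[0.24,0,0,0,0],[0.25,0,0,0,0],[0.255,0,0,0,0],[0.26,0,0,0,0],[0.265,0,0,0,0],[0.27,0,0,0,0],[0.28,0,0,0,0],[0.29,0,0,0,0],[0.3,0,0,0,0],[0.31,0,0,0,0],[0.32,0,0,0,0],[0.32,0,0,0,0],[0.32,0,0,0,0]])

```text
t: 52.4
tool_pos: [0.4743, -0.0056, 0.179]
orientation: [-0.0, -0.02, 1.0, -0.0]
contact_force: [0.1, 0.4, 0.6]
finger_gap: 0.313
grip_force: 0.0
```

```bash
python3 st.py; python3 - <<'E'
from h import *
c=cam('scene');P=cloud(c)
for lo,hi in[(.05,.07),(.07,.1)]:
    a=rect(P,.40,.50,-.06,.05,lo,hi);print(len(a),a.mean(0))
c=cam('wrist');P=cloud(c);h=rect(P,.44,.51,-.06,.04,.065,.1);print('arm',len(h),h.mean(0),np.median(h,0))
E
```

```text
pos [474.37  -5.57 179.02] [ 0.     -0.0201  0.9998  0.    ] F [ 0.15 -0.04  0.01] sd [0.49 0.28 0.82] T [ 0.01  -0.01  -0.012] [0.009 0.022 0.012] 52.65
19 [ 0.4295271  -0.0108302   0.06007826]
76 [ 0.45945435 -0.01187985  0.08326081]
arm 1493 [ 0.45918432 -0.00584291  0.0849854 ] [ 0.46321434 -0.00607966  0.08227301]
```

step_arm(commands=[[0.36,0,0,0,0],[0.4,0,0,0,0],[0.46,0,0,0,0],[0.54,0,0,0,0],[0.64,0,0,0,0],[0.75,0,0,0,0],[0.88,0,0,0,0],[1,0,0,0,0],[1,0,0,0,0],[1,0,0,0,0]])

```text
t: 54.0
tool_pos: [0.4744, -0.0056, 0.179]
orientation: [0.0, -0.02, 1.0, -0.0]
contact_force: [-0.7, -0.6, 1.2]
finger_gap: 1.0
grip_force: 0.0
```

```bash
python3 - <<'E'
from h import *
c=cam('wrist');P=cloud(c);h=rect(P,.44,.51,-.06,.04,.065,.1);print('arm',len(h),np.median(h,0))
c=cam('scene');P=cloud(c)
h=rect(P,.44,.51,-.06,.04,.12,.17);h=h[np.abs(h[:,0]-.474)<.02];print(len(h),h.min(0),h.max(0),h.mean(0))
E
```

```text
arm 1487 [ 0.46322123 -0.00610593  0.0823045 ]
179 [ 0.46044821 -0.05966709  0.120187  ] [0.48661427 0.0397775  0.16936062] [ 0.47208644 -0.00465589  0.14363752]
```

Arm position is unchanged at y −6 mm, so it stands upright with the fingers open. I'll rise straight up and check.

step_arm(commands=[[1,0,0,-5,0],[1,0,0,-15,0],[1,0,0,-30,0],[1,0,0,-60,0],[1,0,0,-95,0],[1,0,0,-125,0],[1,0,0,-125,0],[1,0,0,-125,0]])

```text
t: 55.1
tool_pos: [0.4743, -0.0056, 0.3041]
orientation: [0.0, -0.02, 1.0, 0.0]
contact_force: [-1.3, -0.5, -0.0]
finger_gap: 0.998
grip_force: 0.0
```

```bash
python3 - <<'E'
from h import *
c=cam('wrist');P=cloud(c);save(c,'w5.png')
h=rect(P,.44,.51,-.06,.04,.15,.17);print('handle',h.min(0),h.max(0),np.median(h,0))
h=rect(P,.41,.46,-.06,.04,.065,.1);print('arm',len(h),np.median(h,0))
E
```

```text
handle [ 0.46313108 -0.01660518  0.15002008] [0.48597418 0.00592519 0.1627586 ] [ 0.47284578 -0.00530548  0.1605526 ]
arm 385 [ 0.44075457 -0.00697686  0.08071097]
```

View pics/w5.png

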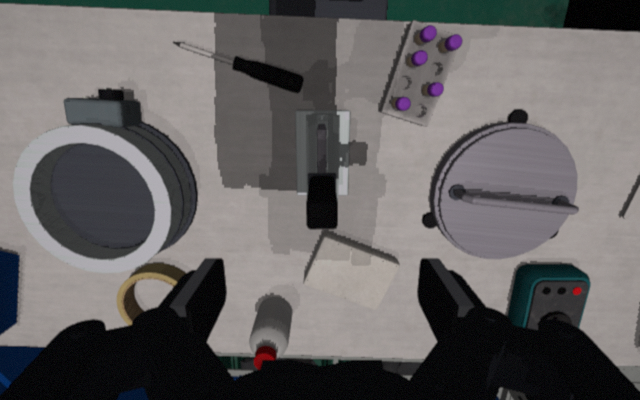

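The lifter stands upright in its stand at (322,170), as it did at the start. The lid is seated on the rest at (505,190), and the gripper touches nothing.

```bash
python3 -c "
from station import robot
print(robot.hand_in())"
```

```text
the job is handed in; nothing more can be done
None
```

I lifted the lid level at its balance point and seated it on the rest, and the lifter is back upright in its stand and released; it leaned about 8° when I first let go, so I regrasped it, set it upright and handed the job in at about 55 s.

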